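# Clamp a collar on a quick-change spindle with a C-washer and cam lever

### The job

Clamp the loose steel collar in the welding fixture: lower it over the upright cam lever and spindle onto the sprung seat, then slide the slotted C-washer in from the ledge, slot first, until it is fully home round the spindle under the cam head. Last, swing the cam lever over towards the ledge until the cam bites and presses the collar and its seat down by about 1.5 mm (at least 1, and not over 2.5, or the collar distorts), and leave it so. Do not disturb the gusset, bolt or marker lying about.

Things in the scene. Friction and masses are not known exactly. Their poses are not given: they have to be found in the camera images.
- fixture: Steel clamping fixture fixed to the bench: dark base plate 186 x 112 x 14 mm, sprung seat, spindle and a loading ledge. Origin: underside of the plate, on the spindle axis; z up; its -x points from the spindle to the ledge. Ledge: flat plate from x = -110 to -36 mm, y = -36 to +36 mm, top 49 mm above the bench (1 mm above the top of the seated collar).
- seat_centre (a point): Centre of the sprung seat's face on the spindle axis, seat up: 30 mm above the bench (a fixed point, it does not sink). The seat is a 58 mm steel disc with a raised register 41 mm wide and 4 mm high that centres the collar; it can sink 6 mm, spring 15 N per mm with 10 N preload.
- collar: Loose plain steel collar (the workpiece), 60 mm outside, bore 44 mm, 18 mm high, about 0.2 kg, lying flat on the bench at the start. Origin: centre of its underside. Grip it across the outside near its top. Seated, its underside is 30 mm above the bench.
- c_washer: Loose steel C-washer (horseshoe plate) 54 x 56 x 7 mm, 0.12 kg, on the ledge at the start. Origin: underside, centre of the slot's round end: on the spindle axis (to 2.5 mm past it) when home. The slot, 14.5 mm wide, mouth flared to 26 mm, opens to its +x (front edge x = +26 mm). Flat back edge 38 mm long at x = -28 mm, to push on. Home, its x lies along the fixture's x.
- spindle_top (a point): Top of the 12 mm spindle, 7 mm above the cam lever's pivot. The spindle is screwed to another height for every job: pivot 64.3 to 67.1 mm above the bench. Lever upright, the cam leaves 1 to 4 mm above the C-washer, and spindle, cam head (24 mm wide, 20 mm deep) and lever (top 41 mm above the pivot) pass through the collar.
- cam_lever (a joint): Angle of the short dark cam lever, rad: 0 = upright (starts within 0.05), grows as it swings down towards the ledge, 1.6 = stop, about level. Stays where left. Turning it brings two eccentric cheeks down on the C-washer: depending on the spindle's height they touch at 0.25 to 0.9 rad, and the right clamping angle is anywhere from 0.5 to 1.5 rad.
- lever_end (a point): Centre of the round cross bar (12 mm thick, 22 mm long, level, across the swing) at the end of the cam lever, 35 mm from its pivot. Pushed here the lever resists with about 2.5 N when free and about 8 N when the collar is properly clamped; near level the force hardly rises further.
- gusset: Bystander: triangular steel plate 60 x 60 x 8 mm lying flat. Leave it alone.
- bolt: Bystander: steel bolt 58 mm long standing on its head. Leave it alone.
- marker: Bystander: paint marker 131 mm long, 16 mm thick, lying on the bench. Leave it alone.
Mind the look-alikes: they are no part of the job. Leave any brown look-alike of the c_washer alone.

How it is judged:
By the outcome, as a careful person would: the job done as asked, in the order asked, and still so for the second after the job is handed in, with the robot touching nothing.
It also fails if it takes over 69 s, if anything falls off the work surface, if the arm or the gripper's body presses on something with over 40 N, if the wrist force passes 120 N, or if a joint passes its speed limit or range.

### The arm

A 6-joint arm with a two-finger parallel gripper is mounted at the origin on the work surface; the furniture and walls round the work are solid. World frame = base frame: x ahead of the robot, y to its left, z up, the work surface at z = 0. Lengths are in m, angles in rad, forces in N, time in s.
With the tool pointing down it reaches from about 0.325 to 0.775 m from the base axis. Payload 5.5 kg.
Tool frame: the origin (TCP) lies on the mounting face of the last link; the fingertips stand 182 mm ahead of it and the grasp point (between the pads) lies 163 mm ahead of it; z points along the fingers, y is the line along which they close (so a half turn about z gives the same grasp; the last joint's range is limited). The gripper opens to 88 mm and grips with 3 to 60 N. Pads are 20 mm wide; open, the fingers measure 115 mm over their backs; the gripper's body (75 mm by 178 mm) begins 61 mm behind the grasp point.
Start: joints at [1.266, 0.091, 1.231, -0, 1.82, -0.057], TCP at [0.147, 0.582, 0.405] pointing down, gripper open.
Joint ranges: [-2.87, 2.87], [-0.86, 2.18], [0.17, 2.46], [-1.51, 4.65], [0.06, 2.69], [-2.65, 2.65]. Speed limits (rad/s): [2.57, 2.57, 3.01, 3.14, 3.14, 3.14].

### API

Orientations are given as a unit quaternion [x, y, z, w].
In Python, from cell import readout, imaging, manip gives the robot as it stands.
- The arm moves only by the tool arm_command, never from a script. Its argument "plan" is a list of rows, each a list of 3 entries, a list of its own where there are three numbers: the opening in per cent of the stroke, from 0 (shut) to 100 (fully open), then the shift along the tool's x, y, z in m, then the turn, a rotation vector about the tool's x, y, z in degrees. In form: [[claw, [tx, ty, tz], [rx, ry, rz]], ...]. A call has 1 to 20 rows; each row is the pose to reach, as a shift and turn from the pose commanded when the call began, along the tool's axes at that moment; what a row does not reach only later rows make up. A row lasts 1/8 s, in which the tool goes at most 62.5 mm and 10.7 degrees, less where a joint would pass 70% of its speed; a pose out of reach is approached as far as the arm can. A call with a gripper value outside its range is refused whole. The fingers move at their own pace and stop on an object; "force" is the grip in N (left out, the last holds). Time passes only in rows, so rows that repeat a pose let the fingers close. It gives the time, the measured TCP pose, the force, the opening and the grip force at its end, in the units of the state.
- readout.state(): the state, without advancing time (a new reading comes with each control period).
- imaging.capture(name): name is "scene" or "side" or "wrist"; returns the picture (400x640x3 uint8, red, green, blue); there is no depth.
- imaging.get_calibration(name): a dict with "mtx" (3x3 intrinsics, pixels), "distortion" ([k1, k2, p1, p2, k3] as OpenCV has them; the pictures are not rectified), "pose" (4x4, takes a point from camera to world coordinates). Camera axes: x right, y down, z forward; pixel columns grow to the right and rows downward; lengths in m; the calibration is good to about 2 mm. A picture is of the moment at which its call begins: read the wrist's pose just before it. get_calibration takes no time and is no camera call; for the wrist camera it gives the pose at the moment of the call.
- manip.hand_in(): hands the job in; it is judged then, once.
The state is a dict: "t": time; "joint_pos": joint angles; "qd": joint speeds; "joint_torque": joint torques, N m; "position": TCP position; "ee_rot": TCP orientation; "contact_force": force on the tool from outside, world axes, zero at the start; "ft_torque": the same for the moment, N m; "gripper_width": finger opening in m; "gripper_force": force on a finger pad.
Only numpy, scipy, OpenCV 4.12 (cv2) and the standard library are available. Lean on these libraries where they do the work, as an engineer would, in place of code of your own. Each camera call takes 0.05 s, during which the arm holds its last target. There are 200 camera calls.

## Working session

There is one attempt and no reset: what is moved stays moved. The work goes in short steps, Python scripts to look and compute and a tool call to move; the robot and the scene stay as the last step left them, time stands still between calls to the robot, and variables do not carry over. Pictures are saved under pics/ and viewed, at most 10 in all, crops included, and the job is handed in when it is done.

Besides the shell and the picture viewer there is one more tool, called after ">>>" as name(argument=value, ...) on one line, values as JSON. arm_command: Moves the arm, as the interface text tells. Its arguments: {"type":"object","properties":{"plan":{"type":"array"},"force":{"type":"number"}},"required":["plan"]}

```bash
ls; mkdir -p pics; cat > h.py <<'E'
import numpy as np,cv2
from cell import readout,imaging,manip
def cap(n,f=None):
    c=imaging.get_calibration(n); im=imaging.capture(n)
    if f: cv2.imwrite(f,im[:,:,::-1])
    return im,{k:np.array(c[k],float) for k in c if k in('mtx','distortion','pose')}
def ray(c,uv):
    p=cv2.undistortPoints(np.array(uv,float).reshape(-1,1,2),c['mtx'],c['distortion']).reshape(-1,2)
    d=np.c_[p,np.ones(len(p))]@c['pose'][:3,:3].T
    return c['pose'][:3,3],d
def plane(c,uv,z):
    o,d=ray(c,uv); return o+d*((z-o[2])/d[:,2])[:,None]
def tri(c1,u1,c2,u2):
    o1,d1=ray(c1,[u1]);o2,d2=ray(c2,[u2]);d1=d1[0];d2=d2[0]
    s=np.linalg.lstsq(np.c_[d1,-d2],o2-o1,rcond=None)[0]
    a=o1+s[0]*d1;b=o2+s[1]*d2; return (a+b)/2,np.linalg.norm(a-b)
def proj(c,P):
    T=np.linalg.inv(c['pose']); 
    return cv2.projectPoints(np.array(P,float).reshape(-1,1,3),cv2.Rodrigues(T[:3,:3])[0],T[:3,3],c['mtx'],c['distortion'])[0].reshape(-1,2)
E
python3 - <<'E'
from h import *
np.set_printoptions(precision=4,suppress=True)
import pickle
ims=[];cs={}
for n in('scene','side','wrist'):
    im,c=cap(n); cs[n]=c; ims.append(im); cv2.imwrite(f'pics/{n}0.png',im[:,:,::-1]); print(n,c['pose'],c['mtx'][0,0])
pickle.dump(cs,open('c0.pkl','wb'))
print(readout.state())
E
```

```text
pics
scene [[ 0.531  -0.3994  0.7473 -0.1381]
 [-0.8473 -0.257   0.4648 -0.549 ]
 [ 0.0064 -0.88   -0.4749  0.5216]
 [ 0.      0.      0.      1.    ]] 420.3652001170341
side [[ 0.8124 -0.3566  0.4613  0.0352]
 [-0.583  -0.4858  0.6512 -0.8155]
 [-0.0081 -0.798  -0.6026  0.7472]
 [ 0.      0.      0.      1.    ]] 415.72802329311423
wrist [[ 0.2452  0.9329  0.2638  0.0759]
 [ 0.9695 -0.2353 -0.069   0.5996]
 [-0.0023  0.2726 -0.9621  0.3844]
 [ 0.      0.      0.      1.    ]] 332.35161887589527
{'t': 0.15, 'joint_pos': array([ 1.2663,  0.0917,  1.2316, -0.    ,  1.8198, -0.0567]), 'qd': array([-0.0011, -0.0023, -0.0021, -0.0002,  0.0014, -0.    ]), 'joint_torque': array([  0.0017, -44.7045, -40.6908,   0.0698,   0.0275,  -0.0001]), 'position': array([0.1472, 0.5817, 0.4038]), 'ee_rot': array([ 0.1236,  0.9923, -0.0007, -0.0001]), 'contact_force': array([-0.8636, -0.2624,  0.4796]), 'ft_torque': array([-0.0238,  0.0111, -0.0224]), 'gripper_force': 0.0, 'gripper_width': 0.0877819060027257}
```

View pics/scene0.png

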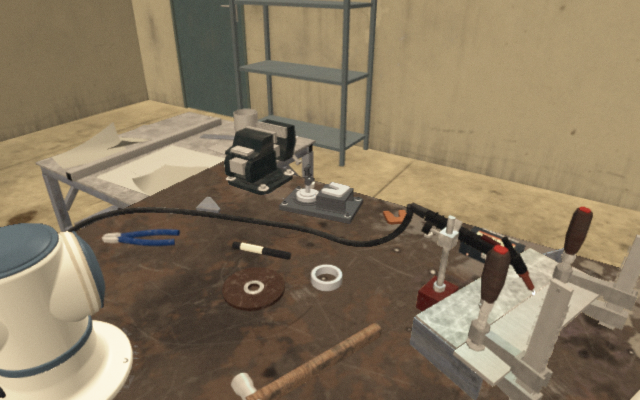

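View pics/side0.png

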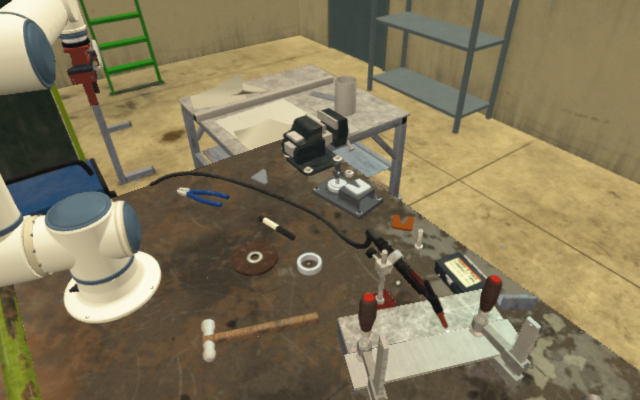

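The collar is the white ring at scene (326,278) and side (309,264). The fixture is at scene (322,200) and side (348,192), with its ledge to the right of the spindle. The orange-brown look-alike is at scene (395,215). The cable lies between the collar and the fixture.

```bash
python3 - <<'E'
from h import *
import pickle
np.set_printoptions(precision=4,suppress=True)
cs=pickle.load(open('c0.pkl','rb'))
a=cv2.imread('pics/scene0.png');b=cv2.imread('pics/side0.png')
A=cv2.resize(a[165:225,275:371],None,fx=8,fy=5*8/5,interpolation=cv2.INTER_CUBIC)[:, :800]
B=cv2.resize(b[150:222,305:401],None,fx=8,fy=8,interpolation=cv2.INTER_CUBIC)
A=cv2.resize(A,None,fx=.52,fy=.52);B=cv2.resize(B,None,fx=.52,fy=.52)
h=max(len(A),len(B));A=cv2.copyMakeBorder(A,0,h-len(A),0,0,0);B=cv2.copyMakeBorder(B,0,h-len(B),0,0,0)
cv2.imwrite('pics/crop1.png',np.hstack([A,B])[:,:800]);print(A.shape,B.shape)
for n,im,roi in(('scene',a,(300,250,350,300)),('side',b,(290,245,330,285))):
    x0,y0,x1,y1=roi; g=im[y0:y1,x0:x1].min(2)
    m=(g>130).astype('uint8'); cn=max(cv2.findContours(m,cv2.RETR_EXTERNAL,cv2.CHAIN_APPROX_NONE)[0],key=cv2.contourArea)
    x,y,w,hh=cv2.boundingRect(cn); u=(x0+x+w/2,y0+y+hh/2); print(n,u,w,hh,plane(cs[n],[u],.009))
print('fix',plane(cs['scene'],[(308,197)],.03),plane(cs['side'],[(336,184)],.03))
print('bolt',plane(cs['side'],[(419,246)],.0))
w=cv2.imread('pics/wrist0.png')
E
```

```text
(300, 399, 3) (300, 399, 3)
scene (326.5, 277.5) 31 27 [[ 0.4041 -0.2228  0.009 ]]
side (309.5, 263.5) 25 21 [[ 0.4068 -0.2197  0.009 ]]
fix [[ 0.6231 -0.0343  0.03  ]] [[ 0.6383 -0.0168  0.03  ]]
bolt [[ 0.6717 -0.3274  0.    ]]
```

View pics/crop1.png

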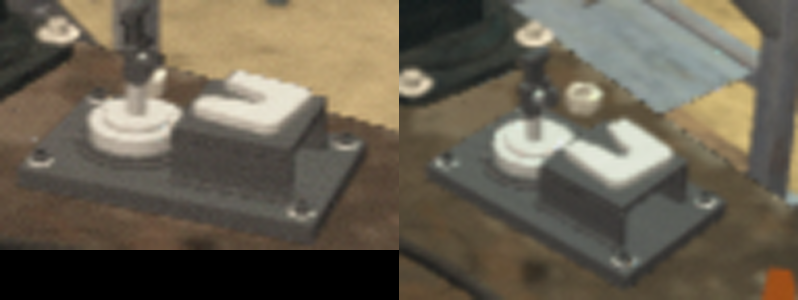

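View pics/wrist0.png

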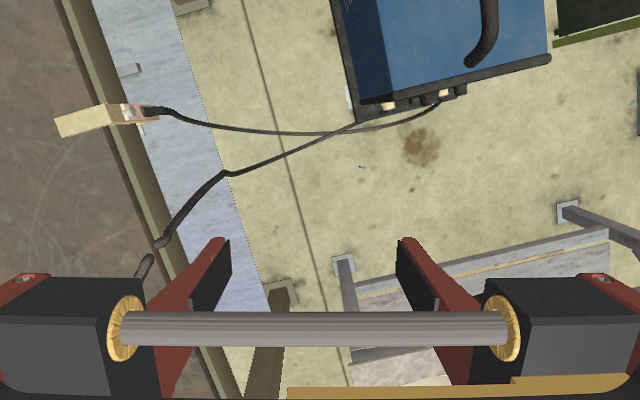

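The spindle with its upright dark lever stands on the white seat at scene crop (135,125). The white C-washer lies on the ledge with its slot facing the spindle. Three or four plate screws are visible. The wrist camera sees nothing of the work yet.

```bash
python3 - <<'E'
from h import *
import pickle
np.set_printoptions(precision=4,suppress=True)
cs=pickle.load(open('c0.pkl','rb'))
S=lambda x,y:(275+x/4.16-.4,165+y/4.16-.4)
D=lambda x,y:(305+(x-399)/4.16-.4,150+y/4.16-.4)
print('screws scene',plane(cs['scene'],[S(40,157),S(302,209),S(347,142),S(98,97)],.017))
print('screws side',plane(cs['side'],[D(449,158),D(622,260),D(702,203)],.017))
print('seat scene top reg',plane(cs['scene'],[S(135,117)],.034),'side',plane(cs['side'],[D(533,133)],.034))
print('lever top/pivot tri',tri(cs['scene'],S(137,57),cs['side'],D(533,63)),tri(cs['scene'],S(140,90),cs['side'],D(537,98)))
print('cw scene: back corners, prongs',plane(cs['scene'],[S(240,72),S(308,83),S(270,126),S(198,108)],.056))
print('cw side',plane(cs['side'],[D(632,123),D(669,153),D(620,185),D(570,152)],.056))
print('nut', tri(cs['scene'],S(155,80),cs['side'],D(583,97)))
a=(0.405,-0.221)
E
```

```text
screws scene [[ 0.5879  0.0134  0.017 ]
 [ 0.619  -0.148   0.017 ]
 [ 0.7039 -0.1321  0.017 ]
 [ 0.6715  0.0296  0.017 ]]
screws side [[ 0.5917  0.0172  0.017 ]
 [ 0.619  -0.1451  0.017 ]
 [ 0.7027 -0.1298  0.017 ]]
seat scene top reg [[ 0.6344 -0.0238  0.034 ]] side [[ 0.6443 -0.0128  0.034 ]]
lever top/pivot tri (array([ 0.654 , -0.0058,  0.0728]), np.float64(0.02342775982904072)) (array([ 0.6538, -0.0094,  0.0485]), np.float64(0.017427244468061338))
cw scene: back corners, prongs [[ 0.6828 -0.0681  0.056 ]
 [ 0.692  -0.11    0.056 ]
 [ 0.632  -0.1184  0.056 ]
 [ 0.6288 -0.072   0.056 ]]
cw side [[ 0.6883 -0.0687  0.056 ]
 [ 0.6859 -0.1111  0.056 ]
 [ 0.6362 -0.1195  0.056 ]
 [ 0.6324 -0.0704  0.056 ]]
nut (array([0.7144, 0.0163, 0.0176]), np.float64(0.005981010010410678))
```

>>> arm_command(plan=[[100,[-0.637,-0.49,0.0],[0,0,65]],[100,[-0.637,-0.49,0.0],[0,0,65]],[100,[-0.637,-0.49,0.0],[0,0,65]],[100,[-0.637,-0.49,0.0],[0,0,65]],[100,[-0.637,-0.49,0.0],[0,0,65]],[100,[-0.637,-0.49,0.0],[0,0,65]],[100,[-0.637,-0.49,0.0],[0,0,65]],[100,[-0.637,-0.49,0.0],[0,0,65]],[100,[-0.637,-0.49,0.0],[0,0,65]],[100,[-0.637,-0.49,0.0],[0,0,65]],[100,[-0.637,-0.49,0.0],[0,0,65]],[100,[-0.637,-0.49,0.0],[0,0,65]],[100,[-0.637,-0.49,0.0],[0,0,65]],[100,[-0.637,-0.49,0.0],[0,0,65]],[100,[-0.637,-0.49,0.0],[0,0,65]]])

```text
t: 2.02
position: [0.6444, -0.0493, 0.4041]
ee_rot: [0.637, 0.77, -0.0, -0.001]
contact_force: [0.0, 0.0, 0.4]
gripper_width: 0.0875
gripper_force: 0.0
```

```bash
python3 - <<'E'
from h import *
import pickle
np.set_printoptions(precision=4,suppress=True)
im,c=cap('wrist','pics/w1.png'); pickle.dump(c,open('w1.pkl','wb'))
s=readout.state();print(s['t'],s['position'],s['ee_rot'],s['qd'])
E
```

```text
2.075 [ 0.6441 -0.0487  0.4049] [ 0.6371  0.7708  0.0002 -0.0002] [ 0.0151 -0.0197  0.003  -0.0023 -0.0013 -0.0021]
```

View pics/w1.png

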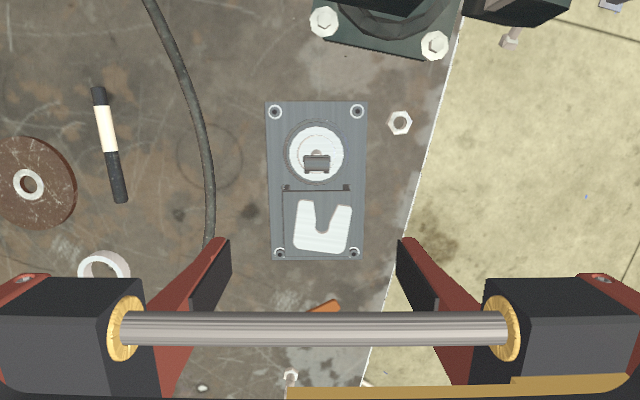

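The wrist view shows the plate with screws at (275,111), (358,111), (353,252) and (280,253). The seat is centred near (317,152) and the C-washer is at (323,227) with its slot facing the spindle. The collar is at (103,266), and the machine's bolted base is above at y<60.

```bash
cat > meas.py <<'E'
from h import *
np.set_printoptions(precision=4,suppress=True)
def blob(im,roi,th=175):
    x0,y0,x1,y1=roi; g=cv2.GaussianBlur(im[y0:y1,x0:x1].min(2),(3,3),0)
    m=(g>th).astype('uint8'); cn=max(cv2.findContours(m,cv2.RETR_EXTERNAL,cv2.CHAIN_APPROX_NONE)[0],key=cv2.contourArea)
    return cn.reshape(-1,2)+[x0,y0]
E
python3 - <<'E'
from meas import *
import pickle
c=pickle.load(open('w1.pkl','rb')); im=cv2.imread('pics/w1.png')
sc=plane(c,[(275,111),(358,111),(353,252),(280,253)],.015)[:,:2]
print(sc, sc.mean(0), [np.linalg.norm(sc[i]-sc[(i+1)%4]) for i in range(4)])
for th in(150,180,205):
    s=blob(im,(275,110,360,192),th); P=plane(c,s,.032)[:,:2].astype('f4'); print('seat',cv2.minEnclosingCircle(P),P.min(0),P.max(0))
w=blob(im,(285,192,362,258),170); P=plane(c,w,.056)[:,:2]
print('washer bbox',P.min(0),P.max(0),cv2.minAreaRect(P.astype('f4')))
hu=cv2.approxPolyDP(w.reshape(-1,1,2),2.5,True).reshape(-1,2); print(np.c_[hu,plane(c,hu,.056)[:,:2]])
d=cv2.cvtColor(im[110:192,275:360],cv2.COLOR_BGR2GRAY)
cv2.imwrite('pics/crop2.png',cv2.resize(im[95:262,260:372],None,fx=5,fy=5*.7,interpolation=cv2.INTER_CUBIC)) 
k=blob(im,(60,240,140,290),150); print('collar',cv2.boundingRect(k),plane(c,[np.array(cv2.boundingRect(k)[:2])+np.array(cv2.boundingRect(k)[2:])/2.],.014))
n=plane(c,[(400,122),(323,20),(436,44)],.01);print('nut, machine bolts',n)
E
```

```text
[[ 0.5908  0.0157]
 [ 0.6785  0.0324]
 [ 0.7091 -0.1288]
 [ 0.6228 -0.1466]] [ 0.6503 -0.0568] [np.float64(0.089261769033196), np.float64(0.1640980742141687), np.float64(0.08818776268436049), np.float64(0.16542872032355788)]
seat ((0.6422120928764343, -0.019223906099796295), 0.029760992154479027) [ 0.6129 -0.0483] [0.6714 0.0101]
seat ((0.6422718167304993, -0.01925969496369362), 0.028986262157559395) [ 0.6134 -0.0479] [0.6709 0.0095]
seat ((0.6422398090362549, -0.019330419600009918), 0.028313525021076202) [ 0.6141 -0.0471] [0.6701 0.0087]
washer bbox [ 0.6325 -0.1189] [ 0.6909 -0.0625] ((0.661760687828064, -0.09082695841789246), (0.05690580606460571, 0.0547768697142601), 2.6335153579711914)
[[300.     200.       0.6344  -0.0657]
 [294.     245.       0.6369  -0.1158]
 [301.     249.       0.6451  -0.1189]
 [341.     252.       0.6879  -0.1143]
 [345.     247.       0.6909  -0.1078]
 [351.     208.       0.6877  -0.0642]
 [338.     205.       0.6738  -0.0636]
 [328.     229.       0.6689  -0.0912]
 [320.     233.       0.6615  -0.0972]
 [315.     229.       0.6555  -0.0938]
 [313.     202.       0.6479  -0.0653]]
collar (77, 251, 54, 27) [[ 0.4092 -0.2049  0.014 ]]
nut, machine bolts [[0.7272 0.03   0.01  ]
 [0.6241 0.1142 0.01  ]
 [0.7444 0.1147 0.01  ]]
```

View pics/crop2.png

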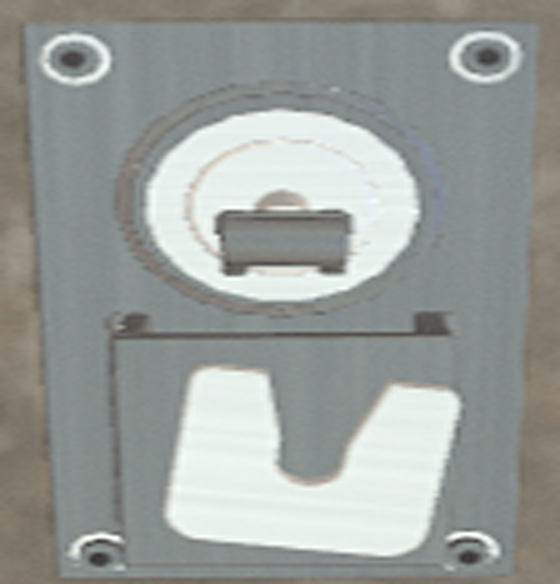

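The crop confirms the fixture axes: yaw is about 101°, which matches the tool. The spindle is at about (0.642, −0.019). The washer sits about 7° askew. Next I move over the collar.

>>> arm_command(plan=[[100,[-0.124,-0.267,0.1],[0,0,0]],[100,[-0.124,-0.267,0.1],[0,0,0]],[100,[-0.124,-0.267,0.1],[0,0,0]],[100,[-0.124,-0.267,0.1],[0,0,0]],[100,[-0.124,-0.267,0.1],[0,0,0]],[100,[-0.124,-0.267,0.1],[0,0,0]],[100,[-0.124,-0.267,0.1],[0,0,0]],[100,[-0.124,-0.267,0.1],[0,0,0]]])

```text
t: 3.08
position: [0.4066, -0.2203, 0.3059]
ee_rot: [0.636, 0.771, 0.0, 0.001]
contact_force: [0.5, 0.4, 1.1]
gripper_width: 0.0879
gripper_force: 0.0
```

```bash
python3 - <<'E'
from meas import *
im,c=cap('wrist','pics/w2.png'); s=readout.state();p=s['position'];print(s['t'],p,s['ee_rot'])
b=im[:,:,::-1]
P0=proj(c,[(.405,-.221,.018)])[0];print(P0)
x,y=P0.astype(int)
for th in(130,160,190):
    k=blob(b,(x-90,y-90,x+90,y+90),th); P=plane(c,k,.018)[:,:2].astype('f4'); print(cv2.minEnclosingCircle(P),P.min(0),P.max(0))
E
```

```text
3.125 [ 0.4066 -0.2204  0.3057] [0.6365 0.7713 0.0002 0.0009]
[309.354  201.9263]
((0.41681867837905884, -0.19809314608573914), 0.05841946601867676) [ 0.3684 -0.256 ] [ 0.4734 -0.1645]
((0.40640610456466675, -0.21959683299064636), 0.03098817728459835) [ 0.3768 -0.2504] [ 0.4367 -0.1887]
((0.4069582223892212, -0.21981871128082275), 0.030244670808315277) [ 0.3771 -0.2499] [ 0.4365 -0.1899]
```

>>> arm_command(plan=[[100,[0.0005,0.0005,0.05],[0,0,0]],[100,[0.0005,0.0005,0.09],[0,0,0]],[100,[0.0005,0.0005,0.11],[0,0,0]],[100,[0.0005,0.0005,0.1185],[0,0,0]],[100,[0.0005,0.0005,0.1185],[0,0,0]],[0,[0.0005,0.0005,0.1185],[0,0,0]],[0,[0.0005,0.0005,0.1185],[0,0,0]],[0,[0.0005,0.0005,0.1185],[0,0,0]],[0,[0.0005,0.0005,0.1185],[0,0,0]],[0,[0.0005,0.0005,0.1185],[0,0,0]],[0,[0.0005,0.0005,0.1185],[0,0,0]]], force=35)

```text
t: 4.5
position: [0.406, -0.221, 0.1867]
ee_rot: [0.637, 0.77, 0.0, 0.0]
contact_force: [-0.3, 0.1, 5.0]
gripper_width: 0.0582
gripper_force: 35.0
```

>>> arm_command(plan=[[0,[0,0,-0.03],[0,0,0]],[0,[0,0,-0.08],[0,0,0]],[0,[0,0,-0.13],[0,0,0]],[0,[0,0,-0.14],[0,0,0]],[0,[0,0,-0.14],[0,0,0]]])

```text
t: 5.12
position: [0.4059, -0.2208, 0.3252]
ee_rot: [0.637, 0.771, -0.0, -0.0]
contact_force: [0.1, 0.2, -1.8]
gripper_width: 0.0582
gripper_force: 35.0
```

```bash
python3 - <<'E'
from meas import *
im,c=cap('wrist','pics/w3.png'); s=readout.state();p=s['position'];print(s['t'],p,s['ee_rot'],s['gripper_width'])
b=im[:,:,::-1]
from scipy.spatial.transform import Rotation as R
Rt=R.from_quat(s['ee_rot']).as_matrix()
zt=p[2]-.187+.018
P0=proj(c,[(p[0],p[1],zt)])[0];print(P0,zt)
x,y=P0.astype(int)
for th in(150,180,200):
    k=blob(b,(x-110,y-110,x+110,y+110),th); P=plane(c,k,zt)[:,:2].astype('f4'); q=cv2.minEnclosingCircle(P);e=np.append(q[0],0)-np.append(p[:2],0);print(q,'in tool',Rt.T@e)
    Q=(P-p[:2])@Rt[:2,:2]; print(Q.min(0),Q.max(0))
E
```

```text
5.175 [ 0.4057 -0.2207  0.3239] [ 0.6374  0.7705 -0.0002 -0.0015] 0.05827702399438139
[311.0901 264.5184] 0.15491943464139182
((0.4075223505496979, -0.21889694035053253), 0.03272397071123123) in tool [ 0.0015  0.0021 -0.    ]
[-0.0267 -0.0287] [0.0338 0.0306]
((0.4061683118343353, -0.21911688148975372), 0.03172927722334862) in tool [0.0015 0.0007 0.    ]
[-0.0267 -0.0285] [0.0328 0.0305]
((0.4063940942287445, -0.21938379108905792), 0.03128612041473389) in tool [0.0012 0.0009 0.    ]
[-0.0267 -0.0282] [0.0294 0.0303]
```

View pics/w3.png

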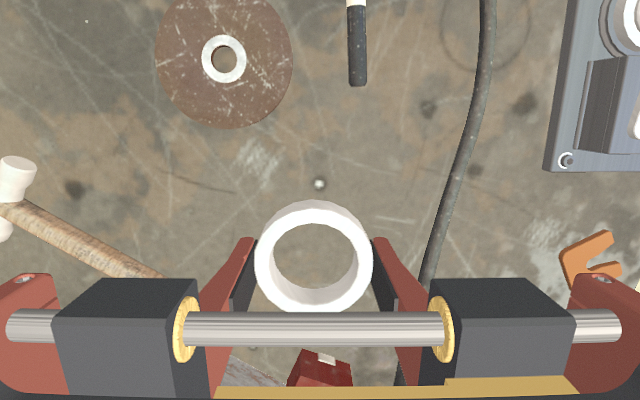

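The collar is held squarely between the pads, centred near (313,257). Next I move to a hover over the ledge and look at the seat unobstructed.

>>> arm_command(plan=[[0,[0.0623,0.2689,0],[0,0,0]],[0,[0.0623,0.2689,0],[0,0,0]],[0,[0.0623,0.2689,0],[0,0,0]],[0,[0.0623,0.2689,0],[0,0,0]],[0,[0.0623,0.2689,0],[0,0,0]],[0,[0.0623,0.2689,0],[0,0,0]],[0,[0.0623,0.2689,0],[0,0,0]],[0,[0.0623,0.2689,0],[0,0,0]]])

```text
t: 6.18
position: [0.6575, -0.11, 0.3259]
ee_rot: [0.638, 0.77, -0.0, -0.0]
contact_force: [0.4, 0.5, -2.3]
gripper_width: 0.0579
gripper_force: 35.0
```

```bash
python3 - <<'E'
from meas import *
from scipy.spatial.transform import Rotation as R
im,c=cap('wrist','pics/w4.png'); s=readout.state();p=s['position'];print(s['t'],p,s['ee_rot'],s['gripper_width'])
Rt=R.from_quat(s['ee_rot']).as_matrix()
b=im[:,:,::-1]
P0=proj(c,[(.6422,-.0193,.03)])[0];print(P0)
x,y=P0.astype(int)
for th in(150,180,200):
    k=blob(b,(x-60,max(0,y-60),x+60,y+52),th); P=plane(c,k,.030)[:,:2].astype('f4'); q=cv2.minEnclosingCircle(P);e=np.append(q[0],0)-np.append(p[:2],0);print(q,'in tool',Rt.T@e); Q=(P-p[:2])@Rt[:2,:2]; print(Q.min(0),Q.max(0))
E
```

```text
6.225 [ 0.6575 -0.11    0.3263] [ 0.6379  0.7701 -0.0001  0.    ] 0.05774281708765615
[314.6159  87.0473]
((0.6423070430755615, -0.019254136830568314), 0.029359163716435432) in tool [ 0.092  0.002 -0.   ]
[ 0.0634 -0.0272] [0.1207 0.0307]
((0.6422553658485413, -0.01928333006799221), 0.02883131057024002) in tool [ 0.092   0.0019 -0.    ]
[ 0.0634 -0.0264] [0.12 0.03]
((0.642253577709198, -0.01926044374704361), 0.02838897705078125) in tool [ 0.092   0.0019 -0.    ]
[ 0.0642 -0.0263] [0.1199 0.0299]
```

View pics/w4.png

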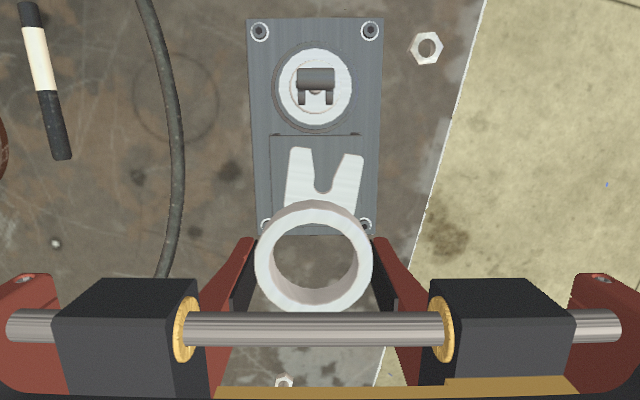

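The seat is at image (315,87) and repeats to within 0.1 mm. The lever bar is upright at (316,78). Next I shift over the spindle and lower until just above the register.

>>> arm_command(plan=[[0,[0.05,0.001,0],[0,0,0]],[0,[0.091,0.001,0],[0,0,0]],[0,[0.091,0.001,0],[0,0,0]],[0,[0.091,0.001,0.02],[0,0,0]],[0,[0.091,0.001,0.05],[0,0,0]],[0,[0.091,0.001,0.08],[0,0,0]],[0,[0.091,0.001,0.098],[0,0,0]],[0,[0.091,0.001,0.102],[0,0,0]],[0,[0.091,0.001,0.104],[0,0,0]],[0,[0.091,0.001,0.106],[0,0,0]],[0,[0.091,0.001,0.106],[0,0,0]]])

```text
t: 7.6
position: [0.6425, -0.0196, 0.221]
ee_rot: [0.637, 0.771, 0.0, 0.001]
contact_force: [0.8, -0.6, -2.9]
gripper_width: 0.0579
gripper_force: 35.0
```

>>> arm_command(plan=[[0,[0,0,0.001],[0,0,0]],[0,[0,0,0.002],[0,0,0]],[0,[0,0,0.003],[0,0,0]],[0,[0,0,0.004],[0,0,0]],[0,[0,0,0.004],[0,0,0]]])

```text
t: 8.22
position: [0.6422, -0.0197, 0.2167]
ee_rot: [0.637, 0.771, 0.0, 0.0]
contact_force: [-2.8, -0.4, 1.9]
gripper_width: 0.0583
gripper_force: 35.0
```

>>> arm_command(plan=[[30,[0,0,0.004],[0,0,0]],[100,[0,0,0.001],[0,0,0]],[100,[0,0,0.001],[0,0,0]],[100,[0,0,0.001],[0,0,0]],[100,[0,0,0.001],[0,0,0]],[100,[0,0,-0.02],[0,0,0]],[100,[-0.03,0,-0.06],[0,0,0]],[100,[-0.06,0,-0.1],[0,0,0]],[100,[-0.06,0,-0.1],[0,0,0]]])

```text
t: 9.35
position: [0.6541, -0.0806, 0.3229]
ee_rot: [0.638, 0.77, 0.002, 0.004]
contact_force: [-0.4, 1.1, -0.5]
gripper_width: 0.0875
gripper_force: 0.0
```

```bash
python3 - <<'E'
from meas import *
from scipy.spatial.transform import Rotation as R
im,c=cap('wrist','pics/w5.png'); s=readout.state();p=s['position'];print(s['t'],p,s['ee_rot'],s['gripper_width'])
Rt=R.from_quat(s['ee_rot']).as_matrix()
b=im[:,:,::-1]
for z in(.048,.052):
    x,y=proj(c,[(.6422,-.0193,z)])[0].astype(int)
    k=blob(b,(x-60,max(0,y-60),x+60,y+48),200); P=plane(c,k,z)[:,:2].astype('f4'); q=cv2.minEnclosingCircle(P);e=np.append(q[0],0)-np.append(p[:2],0);print(z,(x,y),q,'in tool',Rt.T@e); Q=(P-p[:2])@Rt[:2,:2]; print(Q.min(0),Q.max(0))
x,y=proj(c,[(.6615,-.09,.056)])[0].astype(int)
g=b[max(0,y-80):y+80,x-80:x+80].min(2)
w=blob(b,(x-60,y-45,x+60,y+60),170); P=plane(c,w,.056)[:,:2]; Q=(P-p[:2])@Rt[:2,:2]
print((x,y),cv2.minAreaRect(Q.astype('f4')))
hu=cv2.approxPolyDP(w.reshape(-1,1,2),2.5,True).reshape(-1,2); print(np.c_[hu,(plane(c,hu,.056)[:,:2]-p[:2])@Rt[:2,:2]])
A=b[max(0,y-200):y+80,max(0,x-110):x+110]; cv2.imwrite('pics/crop5.png',cv2.resize(A,None,fx=2,fy=2))
print(A.shape)
E
```

```text
9.4 [ 0.6538 -0.0795  0.3198] [0.638  0.77   0.0014 0.0024] 0.0879680950181572
0.048 (np.int64(308), np.int64(124)) ((0.6434988975524902, -0.019003452733159065), 0.029336515814065933) in tool [ 0.0613  0.0011 -0.0001]
[ 0.0326 -0.028 ] [0.0904 0.0299]
0.052 (np.int64(307), np.int64(125)) ((0.6434687376022339, -0.018826188519597054), 0.02887868694961071) in tool [ 0.0615  0.0011 -0.0001]
[ 0.0332 -0.0275] [0.0902 0.0295]
(np.int64(315), np.int64(220)) ((-0.01241118274629116, 0.005665522068738937), (0.05471562594175339, 0.05654940754175186), 7.8717360496521)
[[286.     185.       0.017   -0.0171]
 [278.     236.      -0.0245  -0.0245]
 [281.     247.      -0.034   -0.0224]
 [318.     254.      -0.0403   0.0074]
 [342.     254.      -0.0404   0.0269]
 [347.     248.      -0.0351   0.0308]
 [355.     195.       0.009    0.0358]
 [338.     191.       0.0122   0.0226]
 [324.     225.      -0.0154   0.0121]
 [314.     229.      -0.0187   0.0042]
 [307.     222.      -0.0128  -0.0013]
 [304.     187.       0.0154  -0.0034]]
(280, 220, 3)
```

View pics/crop5.png

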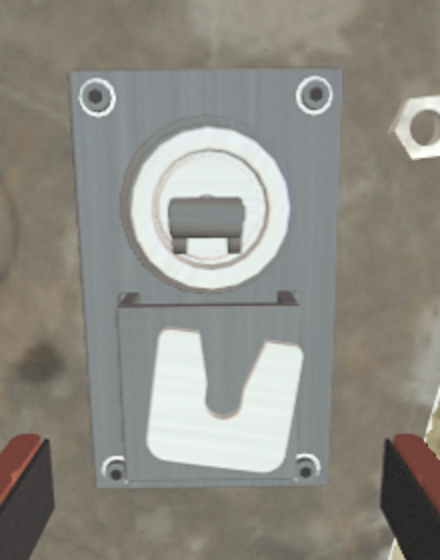

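The collar is seated round the register: its top fits a 29–30 mm radius at z=0.048. The washer on the ledge is about 8° askew. Next I rotate 8° and come down around the washer.

>>> arm_command(plan=[[100,[-0.0124,0.005,0.03],[0,0,8]],[100,[-0.0124,0.005,0.06],[0,0,8]],[100,[-0.0124,0.005,0.067],[0,0,8]],[100,[-0.0124,0.005,0.067],[0,0,8]],[100,[-0.0124,0.005,0.067],[0,0,8]],[100,[-0.0124,0.005,0.067],[0,0,8]]])

```text
t: 10.15
position: [0.661, -0.0897, 0.2508]
ee_rot: [0.69, 0.724, 0.001, 0.001]
contact_force: [1.0, 0.4, -0.1]
gripper_width: 0.0877
gripper_force: 0.0
```

```bash
python3 - <<'E'
from meas import *
from scipy.spatial.transform import Rotation as R
im,c=cap('wrist','pics/w6.png'); s=readout.state();p=s['position'];print(s['t'],p,s['ee_rot'],s['gripper_width'])
Rt=R.from_quat(s['ee_rot']).as_matrix();b=im[:,:,::-1]
print((np.array([.6423,-.0193])-p[:2])@Rt[:2,:2])
x,y=proj(c,[(p[0],p[1],.056)])[0].astype(int)
w=blob(b,(x-70,y-75,x+70,y+80),170); P=plane(c,w,.056)[:,:2]; Q=(P-p[:2])@Rt[:2,:2]
print((x,y),cv2.minAreaRect(Q.astype('f4')))
hu=cv2.approxPolyDP(w.reshape(-1,1,2),3,True).reshape(-1,2); print(np.c_[hu,(plane(c,hu,.056)[:,:2]-p[:2])@Rt[:2,:2]])
E
```

```text
10.2 [ 0.661  -0.0898  0.2505] [0.6896 0.7242 0.0005 0.0008] 0.08753376474444784
[ 0.0713 -0.0152]
(np.int64(310), np.int64(245)) ((-0.001100132241845131, 0.0007218755781650543), (0.05362655594944954, 0.055918674916028976), 0.046828802675008774)
[[263.     204.       0.0246  -0.026 ]
 [264.     274.      -0.018   -0.0272]
 [270.     286.      -0.0259  -0.024 ]
 [346.     289.      -0.0279   0.0211]
 [357.     282.      -0.0233   0.0275]
 [362.     215.       0.0182   0.0287]
 [358.     202.       0.0257   0.0262]
 [335.     203.       0.0251   0.0136]
 [325.     249.      -0.0022   0.0084]
 [315.     258.      -0.0078   0.0027]
 [307.     257.      -0.0071  -0.0019]
 [299.     247.      -0.0009  -0.0065]
 [289.     203.       0.0251  -0.0117]]
```

>>> arm_command(plan=[[100,[0,0,0.01],[0,0,0]],[100,[0,0,0.016],[0,0,0]],[100,[0,0,0.0175],[0,0,0]],[100,[0,0,0.0175],[0,0,0]],[0,[0,0,0.0175],[0,0,0]],[0,[0,0,0.0175],[0,0,0]],[0,[0,0,0.0175],[0,0,0]],[0,[0,0,0.0175],[0,0,0]],[0,[0,0,0.0175],[0,0,0]],[0,[0,0,0.0175],[0,0,0]]], force=20)

```text
t: 11.45
position: [0.6608, -0.0898, 0.2318]
ee_rot: [0.69, 0.724, 0.0, 0.0]
contact_force: [-0.7, -0.2, 1.3]
gripper_width: 0.0557
gripper_force: 20.0
```

>>> arm_command(plan=[[0,[0.007,-0.0024,0],[0,0,-2]],[0,[0.014,-0.005,0],[0,0,-4]],[0,[0.02,-0.0075,0],[0,0,-6]],[0,[0.0266,-0.0096,0],[0,0,-8]],[0,[0.0266,-0.0096,0],[0,0,-8]],[0,[0.0266,-0.0096,0],[0,0,-8]]])

```text
t: 12.2
position: [0.6498, -0.0632, 0.2318]
ee_rot: [0.637, 0.771, 0.0, -0.0]
contact_force: [-0.4, 2.2, 2.4]
gripper_width: 0.0558
gripper_force: 20.0
```

```bash
python3 - <<'E'
from meas import *
from scipy.spatial.transform import Rotation as R
im,c=cap('wrist','pics/w7.png'); s=readout.state();p=s['position'];print(s['t'],p,s['ee_rot'],s['gripper_width'],s['contact_force'])
Rt=R.from_quat(s['ee_rot']).as_matrix();b=im[:,:,::-1]
print('spindle in tool',(np.array([.6423,-.0193])-p[:2])@Rt[:2,:2])
x,y=proj(c,[(p[0],p[1],.056)])[0].astype(int)
w=blob(b,(x-70,y-75,x+70,y+80),170); P=plane(c,w,.056)[:,:2]; Q=(P-p[:2])@Rt[:2,:2]
print((x,y),cv2.minAreaRect(Q.astype('f4')))
x,y=proj(c,[(.6423,-.0193,.06)])[0].astype(int);print(x,y)
cv2.imwrite('pics/w7.png',b)
E
```

```text
12.25 [ 0.6499 -0.0634  0.2318] [ 0.6373  0.7706  0.0003 -0.0003] 0.05562729833334697 [-0.8743  1.5709  2.4621]
spindle in tool [0.0447 0.0008]
(np.int64(311), np.int64(260)) ((-0.0007193442434072495, 0.0010684709995985031), (0.05569344013929367, 0.053595490753650665), 89.98516082763672)
312 176
```

View pics/w7.png

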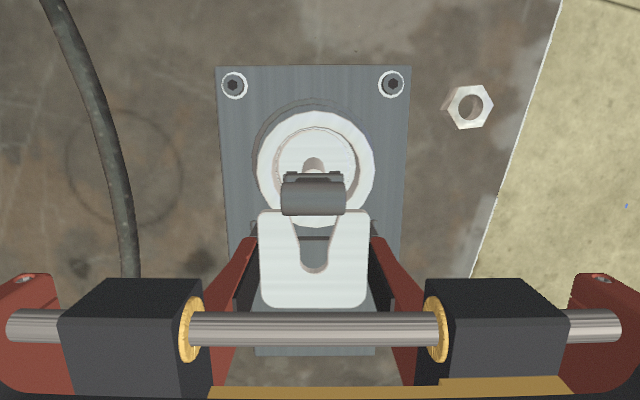

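The washer is gripped and aligned, with its slot at (314,250) facing the spindle on the axis. Next I slide it in.

>>> arm_command(plan=[[0,[0.006,0,0],[0,0,0]],[0,[0.012,-0.0002,0],[0,0,0]],[0,[0.018,-0.0003,0],[0,0,0]],[0,[0.024,-0.0003,0],[0,0,0]],[0,[0.03,-0.0003,0],[0,0,0]],[0,[0.035,-0.0003,0],[0,0,0]],[0,[0.035,-0.0003,0],[0,0,0]]])

```text
t: 13.12
position: [0.6429, -0.0286, 0.2315]
ee_rot: [0.637, 0.771, 0.0, -0.001]
contact_force: [-1.1, 1.7, 1.5]
gripper_width: 0.0556
gripper_force: 20.0
```

>>> arm_command(plan=[[0,[0.003,0,0],[0,0,0]],[0,[0.006,0,0],[0,0,0]],[0,[0.008,0,0],[0,0,0]],[0,[0.0095,0,0.0003],[0,0,0]],[0,[0.0105,0,0.0006],[0,0,0]],[0,[0.0105,0,0.0006],[0,0,0]]])

```text
t: 13.88
position: [0.641, -0.0191, 0.231]
ee_rot: [0.637, 0.771, -0.0, -0.0]
contact_force: [0.1, 0.1, -1.3]
gripper_width: 0.0557
gripper_force: 20.0
```

>>> arm_command(plan=[[0,[0.0007,0,0.0003],[0,0,0]],[0,[0.0013,0,0.0003],[0,0,0]],[0,[0.0013,0,0.0003],[0,0,0]]])

```text
t: 14.25
position: [0.6408, -0.0178, 0.2308]
ee_rot: [0.637, 0.771, 0.0, 0.0]
contact_force: [0.1, 0.4, -0.6]
gripper_width: 0.0556
gripper_force: 20.0
```

>>> arm_command(plan=[[0,[0.0006,0,0.0003],[0,0,0]],[0,[0.001,0,0.0003],[0,0,0]],[0,[0.001,0,0.0003],[0,0,0]]])

```text
t: 14.62
position: [0.6407, -0.0173, 0.2308]
ee_rot: [0.638, 0.77, -0.0, 0.001]
contact_force: [-0.1, -3.7, 1.3]
gripper_width: 0.0559
gripper_force: 20.0
```

The 3.7 N reaction says the slot end is against the spindle. Next I release, rise and check.

>>> arm_command(plan=[[20,[-0.0003,0,0.0003],[0,0,0]],[100,[-0.0003,0,0],[0,0,0]],[100,[-0.0003,0,0],[0,0,0]],[100,[-0.0003,0,0],[0,0,0]],[100,[-0.0003,0,-0.03],[0,0,0]],[100,[-0.0003,0,-0.07],[0,0,0]],[100,[-0.0003,0,-0.09],[0,0,0]],[100,[-0.0003,0,-0.09],[0,0,0]],[100,[-0.0003,0,-0.09],[0,0,0]]])

```text
t: 15.75
position: [0.6405, -0.0171, 0.3184]
ee_rot: [0.637, 0.771, -0.001, -0.001]
contact_force: [-0.2, 0.8, 0.8]
gripper_width: 0.0882
gripper_force: 0.0
```

```bash
python3 - <<'E'
from meas import *
from scipy.spatial.transform import Rotation as R
im,c=cap('wrist','pics/w8.png'); s=readout.state();p=s['position'];print(s['t'],p,s['ee_rot'],s['gripper_width'],s['contact_force'])
Rt=R.from_quat(s['ee_rot']).as_matrix();b=im[:,:,::-1]
print('spindle in tool',(np.array([.6423,-.0193])-p[:2])@Rt[:2,:2])
x,y=proj(c,[(.6423,-.0193,.055)])[0].astype(int);print(x,y)
w=blob(b,(x-70,y-75,x+70,y+80),190); P=plane(c,w,.055)[:,:2]; Q=(P-p[:2])@Rt[:2,:2]
print(cv2.minAreaRect(Q.astype('f4')),Q.min(0),Q.max(0))
# straight side edges / back edge of the washer in tool axes
for lo,hi,ax in((-.02,.0,1),):
    m=(Q[:,0]>lo)&(Q[:,0]<hi); print('sides',Q[m][:,1].min(),Q[m][:,1].max())
m=(abs(Q[:,1])<.015)&(Q[:,0]<-.015); print('back edge',np.polyfit(Q[m][:,1],Q[m][:,0],1))
# dark bar
g=cv2.cvtColor(b,cv2.COLOR_BGR2GRAY)[y-60:y+60,x-50:x+50]
m=(g<110).astype('uint8');m=cv2.morphologyEx(m,cv2.MORPH_OPEN,np.ones((5,5)))
n,l,st,ce=cv2.connectedComponentsWithStats(m)
for i in range(1,n):
    if st[i,4]>150: print(st[i]+np.array([x-50,y-60,0,0,0]),ce[i]+[x-50,y-60],(plane(c,[ce[i]+[x-50,y-60]],.1)[0,:2]-p[:2])@Rt[:2,:2])
E
```

```text
15.8 [ 0.6405 -0.0171  0.318 ] [ 0.6374  0.7705 -0.001  -0.0014] 0.08768837904906895 [-0.3311 -0.3164 -0.6777]
spindle in tool [-0.0025  0.0014]
314 213
((-0.000344814732670784, 0.002206169068813324), (0.057684868574142456, 0.05617913603782654), 89.93476104736328) [-0.0285 -0.0266] [0.0277 0.0311]
sides -0.026425512571843657 0.03105127794584201
back edge [ 0.8398 -0.0121]
```

The washer is home: its back edge is 28 mm behind the slot origin, and the origin is about 1.5–2 mm past the spindle. For a reference, I probe the washer prong's top with the closed fingertips before clamping.

>>> arm_command(plan=[[0,[0.022,0.017,0],[0,0,0]],[0,[0.022,0.017,0.03],[0,0,0]],[0,[0.022,0.017,0.06],[0,0,0]],[0,[0.022,0.017,0.072],[0,0,0]],[0,[0.022,0.017,0.077],[0,0,0]],[0,[0.022,0.017,0.079],[0,0,0]],[0,[0.022,0.017,0.0805],[0,0,0]],[0,[0.022,0.017,0.0815],[0,0,0]],[0,[0.022,0.017,0.0815],[0,0,0]]])

```text
t: 16.92
position: [0.6533, 0.0076, 0.2394]
ee_rot: [0.637, 0.771, 0.0, 0.0]
contact_force: [0.9, 0.1, -0.7]
gripper_width: 0.0017
gripper_force: 0.0
```

```bash
cat > avg.py <<'E'
from meas import *
L=[]
for i in range(5):
    s=readout.state();L.append(np.r_[s['position'],s['contact_force']]);imaging.capture('wrist')
print(s['t'],np.mean(L,0),np.std(L,0)[:3],s['gripper_width'])
E
python3 avg.py
```

```text
17.125 [ 0.6533  0.0076  0.2392 -0.0751  0.0588 -0.4029] [0.     0.     0.0001] 0.0006804174441108227
```

>>> arm_command(plan=[[0,[0,0,0.001],[0,0,0]],[0,[0,0,0.002],[0,0,0]],[0,[0,0,0.0028],[0,0,0]],[0,[0,0,0.0028],[0,0,0]]], force=20)

```text
t: 17.68
position: [0.6533, 0.0077, 0.2373]
ee_rot: [0.637, 0.771, 0.0, 0.0]
contact_force: [-2.6, -0.5, 4.9]
gripper_width: 0.0003
gripper_force: 2.6
```

```bash
python3 avg.py
```

```text
17.875 [ 0.6532  0.0077  0.2372 -2.4873  0.0697  5.3569] [0. 0. 0.] 0.0005232783346238754
```

The reference top is at TCP z=0.2372, so the tip is at 55.2 mm, which matches 48+7. Next I rise, go to the +x side of the lever and start pushing the bar towards the ledge.

>>> arm_command(plan=[[0,[0,0,-0.02],[0,0,0]],[0,[0,0,-0.043],[0,0,0]],[0,[0,-0.01,-0.043],[0,0,0]],[0,[0,-0.017,-0.043],[0,0,0]],[0,[-0.004,-0.017,-0.043],[0,0,0]],[0,[-0.008,-0.017,-0.043],[0,0,0]],[0,[-0.0115,-0.017,-0.0428],[0,0,0]],[0,[-0.015,-0.017,-0.0423],[0,0,0]],[0,[-0.015,-0.017,-0.0423],[0,0,0]]], force=20)

```text
t: 19.05
position: [0.6395, -0.0106, 0.2782]
ee_rot: [0.638, 0.77, -0.0, 0.0]
contact_force: [-1.9, 0.8, -0.3]
gripper_width: 0.0006
gripper_force: 0.4
```

```bash
python3 avg.py
```

```text
19.25 [ 0.6395 -0.0105  0.2783 -0.5908 -0.0526 -0.0789] [0.     0.0001 0.    ] 0.0003578346453514671
```

>>> arm_command(plan=[[0,[-0.0033,0,0.0009],[0,0,0]],[0,[-0.0066,0,0.0021],[0,0,0]]])

```text
t: 19.55
position: [0.6407, -0.0167, 0.2767]
ee_rot: [0.637, 0.771, 0.0, 0.0]
contact_force: [0.4, 1.7, 1.9]
gripper_width: 0.0004
gripper_force: 1.1
```

```bash
cat > bar.py <<'E'
from meas import *
from scipy.spatial.transform import Rotation as R
im,c=cap('side'); s=readout.state();print(s['t'],s['position'],s['contact_force'])
E
python3 bar.py
```

```text
19.6 [ 0.6408 -0.0171  0.2764] [-1.0744  1.0319  0.8102]
```

>>> arm_command(plan=[[0,[-0.0031,0,0.0015],[0,0,0]],[0,[-0.0062,0,0.0033],[0,0,0]]])

```text
t: 19.85
position: [0.6419, -0.0229, 0.2736]
ee_rot: [0.637, 0.771, 0.0, 0.0]
contact_force: [-1.4, 4.1, 4.7]
gripper_width: 0.0003
gripper_force: 2.8
```

```bash
python3 - <<'E'
from meas import *
im,c=cap('side','pics/s2.png'); s=readout.state();print(s['t'],s['position'],s['contact_force'])
im,c=cap('wrist','pics/w9.png')
from scipy.spatial.transform import Rotation as R
Rt=R.from_quat(s['ee_rot']).as_matrix();p=s['position'];b=im[:,:,::-1]
x,y=proj(c,[(p[0],p[1],p[2]-.182)])[0].astype(int);print('tip px',x,y, proj(c,[p+Rt@[-.01,0,.182],(.6411,-.0191,.1)]))
# column scan of brightness down the image at x centre
g=cv2.cvtColor(b,cv2.COLOR_BGR2GRAY)
print([ (r,int(g[r,x-4:x+5].mean())) for r in range(max(0,y-90),min(400,y+100),5)])
E
```

```text
19.9 [ 0.6419 -0.0232  0.2734] [0.264  2.3506 4.1433]
tip px 310 254 [[311.329  271.7105]
 [310.8197 254.3121]]
[(164, 122), (169, 135), (174, 158), (179, 235), (184, 235), (189, 223), (194, 232), (199, 236), (204, 233), (209, 184), (214, 159), (219, 159), (224, 161), (229, 219), (234, 229), (239, 140), (244, 71), (249, 77), (254, 73), (259, 75), (264, 72), (269, 72), (274, 72), (279, 64), (284, 69), (289, 69), (294, 68), (299, 118), (304, 137), (309, 148), (314, 148), (319, 180), (324, 191), (329, 188), (334, 206), (339, 188), (344, 193), (349, 180)]
```

>>> arm_command(plan=[[0,[0.006,0,0],[0,0,0]],[0,[0.006,0,-0.03],[0,0,0]],[0,[-0.02,0,-0.06],[0,0,0]],[0,[-0.045,0,-0.06],[0,0,0]],[0,[-0.045,0,-0.06],[0,0,0]],[0,[-0.045,0,-0.06],[0,0,0]]])

```text
t: 20.7
position: [0.65, -0.0671, 0.3305]
ee_rot: [0.638, 0.77, -0.001, -0.002]
contact_force: [0.1, 0.6, -0.4]
gripper_width: 0.0006
gripper_force: 0.0
```

```bash
cat > lev.py <<'E'
import sys
from meas import *
from scipy.spatial.transform import Rotation as R
f=sys.argv[1]
im,c=cap('wrist',f); s=readout.state();p=s['position'];print(s['t'],p)
b=im[:,:,::-1]; X=np.array([-.189,.982,0]);Y=np.array([-.982,-.189,0]);S=np.array([.6423,-.0193,0])
g=cv2.cvtColor(b,cv2.COLOR_BGR2GRAY)
# sample intensity along the fixture's x at y=0 on plane z=.09 (pixel rows) , and print row vs gray for centre strip
u0=proj(c,[S+[0,0,.09]])[0];print('axis px at z=.09',u0)
for z in(.055,): print('washer back/front px',proj(c,[S-.028*X+[0,0,z],S+.026*X+[0,0,z]]))
x=int(u0[0])
print([(r,int(g[r,x-6:x+7].mean())) for r in range(int(u0[1])-50,min(312,int(u0[1])+90),3)])
m=(g<100).astype('uint8'); m=cv2.morphologyEx(m,cv2.MORPH_OPEN,np.ones((3,3)))
roi=(slice(max(0,int(u0[1])-60),min(312,int(u0[1])+90)),slice(x-60,x+60))
n,l,st,ce=cv2.connectedComponentsWithStats(m[roi]); off=np.array([roi[1].start,roi[0].start])
for i in range(1,n):
    if st[i,4]>120: print('dark',st[i,:2]+off,st[i,2:],ce[i]+off)
cv2.imwrite('dbg.png',b)
E
python3 lev.py pics/w10.png
```

```text
20.75 [ 0.65   -0.0667  0.3309]
axis px at z=.09 [314.9223 151.106 ]
washer back/front px [[314.8695 181.6758]
 [314.8175 110.605 ]]
[(101, 140), (104, 140), (107, 233), (110, 241), (113, 241), (116, 211), (119, 230), (122, 238), (125, 239), (128, 241), (131, 238), (134, 239), (137, 210), (140, 179), (143, 226), (146, 233), (149, 234), (152, 235), (155, 129), (158, 140), (161, 131), (164, 131), (167, 131), (170, 131), (173, 132), (176, 107), (179, 138), (182, 142), (185, 141), (188, 141), (191, 126), (194, 148), (197, 146), (200, 145), (203, 145), (206, 145), (209, 146), (212, 146), (215, 145), (218, 145), (221, 146), (224, 146), (227, 145), (230, 145), (233, 145), (236, 146), (239, 100)]
```

```bash
cat > th.py <<'E'
from meas import *
from scipy.optimize import least_squares
# bar angle from the bar's two silhouette rows
def theta(c,col,r1,r2,piv=.0657):
    X=np.array([-.189,.982,0]);S=np.array([.6423,-.0193,0])
    o,d=ray(c,[(col,r1),(col,r2)])
    o2=np.array([(o-S)@X,o[2]]); D=np.c_[d@X,d[:,2]]; D/=np.linalg.norm(D,axis=1)[:,None]
    N=np.c_[-D[:,1],D[:,0]]
    def f(v):
        q=np.array([-.035*np.sin(v[0]),v[1]+.035*np.cos(v[0])]); return (N@(q-o2))*1e3
    out=[]
    for pv in(.0643,.0657,.0671):
        g=lambda v:f([v[0],pv]).sum()   # centre ray: tangents are +-6
        r=least_squares(g,[.7],bounds=(0,1.6)); out.append((pv,r.x[0],f([r.x[0],pv])))
    return out
E
python3 - <<'E'
from th import *
c=imaging.get_calibration('wrist'); c={k:np.array(c[k],float) for k in('mtx','distortion','pose')}
im=cv2.imread('dbg.png');g=cv2.cvtColor(im,cv2.COLOR_BGR2GRAY)
print([(r,int(g[r,309:322].mean())) for r in range(151,196)])
print([(q,int(g[165,q])) for q in range(290,342,2)])
for o in theta(c,315,154,176.5): print(o)
E
```

```text
[(151, 234), (152, 238), (153, 175), (154, 129), (155, 129), (156, 134), (157, 137), (158, 140), (159, 144), (160, 132), (161, 131), (162, 131), (163, 131), (164, 131), (165, 131), (166, 131), (167, 131), (168, 132), (169, 132), (170, 131), (171, 132), (172, 132), (173, 132), (174, 132), (175, 134), (176, 107), (177, 114), (178, 129), (179, 137), (180, 138), (181, 139), (182, 142), (183, 141), (184, 139), (185, 141), (186, 140), (187, 142), (188, 140), (189, 135), (190, 130), (191, 126), (192, 115), (193, 86), (194, 148), (195, 146)]
[(290, 241), (292, 242), (294, 242), (296, 242), (298, 221), (300, 112), (302, 123), (304, 115), (306, 121), (308, 135), (310, 133), (312, 133), (314, 130), (316, 129), (318, 132), (320, 133), (322, 133), (324, 136), (326, 125), (328, 126), (330, 126), (332, 209), (334, 242), (336, 240), (338, 241), (340, 240)]
(0.0643, np.float64(0.22734045181142695), array([-7.222,  7.222]))
(0.0657, np.float64(0.2205696038372176), array([-7.1728,  7.1728]))
(0.0671, np.float64(0.21381692853135587), array([-7.1237,  7.1237]))
```

```bash
python3 - <<'E'
from th import *
im=cv2.imread('dbg.png');g=cv2.cvtColor(im,cv2.COLOR_BGR2GRAY)
for r in range(136,200,3): print(r,' '.join(f'{int(v):3d}' for v in g[r,282:350:3]))
c=imaging.get_calibration('wrist'); c={k:np.array(c[k],float) for k in('mtx','distortion','pose')}
X=np.array([-.189,.982,0]);S=np.array([.6423,-.0193,0])
for t in(.2,.4,.6,.8): print(t,proj(c,[S-.035*np.sin(t)*X+[0,0,.0657+.035*np.cos(t)]]))
print('ledge edge',proj(c,[S-.036*X+[0,0,.049],S-.030*X+[0,0,.048]]))
E
```

```text
136 245 246 245 246 245 244 244 245 242 242 247 222 245 241 224 245 245 244 244 244 243 244 244
139 242 243 242 242 242 242 241 242 235 211 162 164 181 231 215 242 242 241 241 240 241 240 240
142 243 243 242 243 243 246 129 127 234 160 229 236 236 200 198 122 115 242 240 240 240 239 239
145 247 246 246 246 247 153 137 136 136 220 237 236 234 243 130 138 136 192 246 246 245 245 246
148 245 245 245 245 246 132 135 131 150 235 234 234 236 238 136 131 133 171 243 242 242 241 242
151 245 244 244 245 245 148 133 135  92 210 236 236 238 241 121 135 135 217 242 241 241 241 242
154 242 243 242 241 242 235 114 127 133 126 128 130 130 131 133 134 129 244 241 240 240 240 239
157 243 241 242 241 243 236 128 137 137 136 137 139 139 139 140 140 137 245 241 240 240 240 240
160 245 245 245 244 245 239 127 136 135 134 132 130 131 136 136 136 136 249 244 242 243 243 243
163 238 238 238 238 238 244 113 125 118 133 129 131 128 137 135 129 127 243 239 239 239 238 238
166 245 245 246 243 245 248 104 120 121 135 132 132 131 138 137 121 122 246 243 242 242 242 243
169 245 245 245 246 244 244 247 252 116 134 
[... 469 characters left out ...]
39 140 143 139 139 139 140 138 142 140 140 144 143 140 139 108
187 123 143 146 144 142 144 139 140 141 141 142 142 144 141 142 141 141 145 146 143 145 142 115
190  94  95  95  91  94  95 120 126 128 128 129 128 132 132 133 134 134 112 114 116 122 123 131
193 142 143 144 142 142 144  96  81  86  85  85  84  89  89 106 107 113 146 148 144 144 145 147
196 142 144 142 141 142 145 143 146 143 143 142 145 149 146 143 141 144 145 148 144 146 144 147
199 142 144 146 145 141 144 145 142 144 143 145 148 147 147 142 143 145 146 148 144 146 147 146
0.2 [[314.7209 164.2352]]
0.4 [[314.7179 173.9269]]
0.6 [[314.7117 182.0862]]
0.8 [[314.703  188.3873]]
ledge edge [[314.629  190.084 ]
 [314.6256 182.5837]]
```

Pixel rows show the cross bar at rows 177–193, centre 185, so the lever is at about 0.69 rad. I probe the washer top again to see how far it has sunk.

>>> arm_command(plan=[[0,[0.0727,0.0171,0],[0,0,0]],[0,[0.0727,0.0171,0],[0,0,0]],[0,[0.0727,0.0171,0.04],[0,0,0]],[0,[0.0727,0.0171,0.075],[0,0,0]],[0,[0.0727,0.0171,0.088],[0,0,0]],[0,[0.0727,0.0171,0.092],[0,0,0]],[0,[0.0727,0.0171,0.094],[0,0,0]],[0,[0.0727,0.0171,0.094],[0,0,0]]])

```text
t: 21.75
position: [0.6537, 0.0075, 0.2406]
ee_rot: [0.637, 0.771, 0.001, 0.001]
contact_force: [-0.2, 0.4, -0.4]
gripper_width: 0.0006
gripper_force: 0.0
```

```bash
python3 avg.py
```

```text
21.95 [ 0.6536  0.0075  0.2403  0.0301 -0.2396 -0.2162] [0.0001 0.     0.0003] 0.00013492089735403278
```

>>> arm_command(plan=[[0,[0,0,0.0015],[0,0,0]],[0,[0,0,0.003],[0,0,0]],[0,[0,0,0.004],[0,0,0]],[0,[0,0,0.004],[0,0,0]],[0,[0,0,0.004],[0,0,0]]])

```text
t: 22.62
position: [0.6534, 0.0076, 0.2369]
ee_rot: [0.637, 0.771, 0.0, 0.001]
contact_force: [-3.9, -0.1, 7.1]
gripper_width: 0.0003
gripper_force: 3.7
```

```bash
python3 avg.py
```

```text
22.825 [ 0.6534  0.0076  0.2369 -3.4668 -0.0277  7.197 ] [0. 0. 0.] 0.0005838852111855279
```

The washer has sunk only about 0.2 mm, so the cam has just touched at about 0.65 rad. The target is about 1.1 rad. Next I press the bar down from above, to about 1.0 rad first.

>>> arm_command(plan=[[0,[0,0,-0.03],[0,0,0]],[0,[0,0,-0.06],[0,0,0]],[0,[-0.025,-0.017,-0.06],[0,0,0]],[0,[-0.0472,-0.017,-0.06],[0,0,0]],[0,[-0.0472,-0.017,-0.054],[0,0,0]],[0,[-0.0472,-0.017,-0.049],[0,0,0]],[0,[-0.0472,-0.017,-0.0455],[0,0,0]],[0,[-0.05,-0.017,-0.0419],[0,0,0]],[0,[-0.0523,-0.017,-0.0393],[0,0,0]],[0,[-0.0544,-0.017,-0.0364],[0,0,0]],[0,[-0.0544,-0.017,-0.0364],[0,0,0]]])

```text
t: 24.25
position: [0.6469, -0.0493, 0.274]
ee_rot: [0.637, 0.77, -0.0, 0.002]
contact_force: [-3.8, -3.9, 10.5]
gripper_width: 0.0004
gripper_force: 5.5
```

```bash
python3 avg.py
```

```text
24.45 [ 0.6469 -0.0493  0.274  -4.2667 -4.0701 11.1312] [0. 0. 0.] 0.00011633249170168476
```

>>> arm_command(plan=[[0,[-0.001,0,0.001],[0,0,0]],[0,[-0.002,0,0.002],[0,0,0]],[0,[-0.003,0,0.003],[0,0,0]],[0,[-0.003,0,0.003],[0,0,0]]])

```text
t: 25.0
position: [0.6474, -0.0519, 0.2713]
ee_rot: [0.637, 0.771, 0.0, 0.001]
contact_force: [-5.6, -2.3, 12.1]
gripper_width: -0.0
gripper_force: 6.0
```

```bash
python3 avg.py
```

```text
25.2 [ 0.6474 -0.0518  0.2712 -5.0861 -2.5006 11.8502] [0. 0. 0.] 0.000734847818053884
```

>>> arm_command(plan=[[0,[0,0,-0.02],[0,0,0]],[0,[0.02,0.0171,-0.03],[0,0,0]],[0,[0.0572,0.0171,-0.03],[0,0,0]],[0,[0.0572,0.0171,0],[0,0,0]],[0,[0.0572,0.0171,0.025],[0,0,0]],[0,[0.0572,0.0171,0.031],[0,0,0]],[0,[0.0572,0.0171,0.033],[0,0,0]],[0,[0.0572,0.0171,0.0345],[0,0,0]],[0,[0.0572,0.0171,0.0355],[0,0,0]],[0,[0.0572,0.0171,0.0355],[0,0,0]]])

```text
t: 26.5
position: [0.6536, 0.0077, 0.2359]
ee_rot: [0.637, 0.771, 0.001, 0.001]
contact_force: [-4.4, 2.9, 7.8]
gripper_width: 0.0004
gripper_force: 4.0
```

```bash
python3 avg.py
```

```text
26.7 [ 0.6536  0.0077  0.2359 -4.7146  1.8128  8.0501] [0. 0. 0.] 0.0006029928259221862
```

>>> arm_command(plan=[[0,[0,0,-0.0004],[0,0,0]],[0,[0,0,-0.0004],[0,0,0]]])

```text
t: 27.0
position: [0.6536, 0.0077, 0.2359]
ee_rot: [0.637, 0.771, 0.001, 0.0]
contact_force: [-4.5, 1.6, 7.1]
gripper_width: 0.0002
gripper_force: 3.4
```

```bash
python3 avg.py
```

```text
27.2 [ 0.6536  0.0077  0.2359 -4.4463  1.4362  6.9068] [0. 0. 0.] 0.0005087786737253687
```

The top is at 0.2359 regardless of load, so it has sunk 1.3 mm. I nudge the lever about 0.09 rad further, for roughly 1.5 mm.

>>> arm_command(plan=[[0,[0,0,-0.03],[0,0,0]],[0,[0,0,-0.06],[0,0,0]],[0,[-0.03,-0.0171,-0.06],[0,0,0]],[0,[-0.0572,-0.0171,-0.06],[0,0,0]],[0,[-0.0572,-0.0171,-0.045],[0,0,0]],[0,[-0.0572,-0.0171,-0.038],[0,0,0]],[0,[-0.0572,-0.0171,-0.0355],[0,0,0]],[0,[-0.058,-0.0171,-0.034],[0,0,0]],[0,[-0.0585,-0.0171,-0.0325],[0,0,0]],[0,[-0.0585,-0.0171,-0.032],[0,0,0]],[0,[-0.0585,-0.0171,-0.032],[0,0,0]]])

```text
t: 28.62
position: [0.6476, -0.0535, 0.2684]
ee_rot: [0.637, 0.77, -0.0, 0.002]
contact_force: [-5.1, -5.2, 12.8]
gripper_width: 0.0007
gripper_force: 6.1
```

```bash
python3 avg.py
```

```text
28.825 [ 0.6476 -0.0535  0.2684 -5.2259 -5.1635 12.2663] [0. 0. 0.] 0.00022947116133584315
```

>>> arm_command(plan=[[0,[0,0,-0.03],[0,0,0]],[0,[0.02,0.0171,-0.035],[0,0,0]],[0,[0.0585,0.0171,-0.035],[0,0,0]],[0,[0.0585,0.0171,0],[0,0,0]],[0,[0.0585,0.0171,0.022],[0,0,0]],[0,[0.0585,0.0171,0.029],[0,0,0]],[0,[0.0585,0.0171,0.031],[0,0,0]],[0,[0.0585,0.0171,0.0325],[0,0,0]],[0,[0.0585,0.0171,0.0325],[0,0,0]]])

```text
t: 30.0
position: [0.6529, 0.0087, 0.2355]
ee_rot: [0.637, 0.771, 0.0, -0.001]
contact_force: [-8.6, 1.8, 11.5]
gripper_width: 0.0003
gripper_force: 5.5
```

```bash
python3 avg.py
```

```text
30.2 [ 0.6529  0.0087  0.2355 -8.1858  2.104  11.3437] [0. 0. 0.] 8.488465402220577e-05
```

The top is at 0.2355, so it has sunk about 1.6 mm. I retreat clear and do one last numeric check.

>>> arm_command(plan=[[0,[0,0,-0.03],[0,0,0]],[0,[0,0,-0.08],[0,0,0]],[0,[-0.03,-0.017,-0.12],[0,0,0]],[0,[-0.07,-0.017,-0.12],[0,0,0]],[0,[-0.09,-0.017,-0.12],[0,0,0]],[0,[-0.09,-0.017,-0.12],[0,0,0]],[0,[-0.09,-0.017,-0.12],[0,0,0]]])

```text
t: 31.12
position: [0.6537, -0.0831, 0.3517]
ee_rot: [0.637, 0.771, -0.0, -0.001]
contact_force: [-0.3, 0.5, -1.1]
gripper_width: 0.0003
gripper_force: 0.0
```

```bash
python3 - <<'E'
from meas import *
im,c=cap('wrist','pics/w11.png');s=readout.state();print(s['t'],s['position'],s['contact_force'])
b=im[:,:,::-1];g=cv2.cvtColor(b,cv2.COLOR_BGR2GRAY)
X=np.array([-.189,.982,0]);Y=np.array([-.982,-.189,0]);S=np.array([.6423,-.0193,0])
x,y=proj(c,[S+[0,0,.0535]])[0].astype(int)
w=blob(b,(x-60,y-60,x+60,y+60),190);P=plane(c,w,.0535)-S;Q=np.c_[P@X,P@Y];print('washer+collar x,y range',Q.min(0),Q.max(0))
for t in(1.0,1.1,1.2): print(t,proj(c,[S-.035*np.sin(t)*X+[0,0,.0657+.035*np.cos(t)]])[0])
for r in range(y,y+60,3): print(r,' '.join(f'{int(v):3d}' for v in g[r,x-30:x+32:3]))
E
```

```text
31.175 [ 0.6537 -0.0829  0.3519] [-0.5383  0.535  -0.666 ]
washer+collar x,y range [-0.0265 -0.0299] [0.0285 0.0279]
1.0 [313.5146 164.3182]
1.1 [313.518  165.9749]
1.2 [313.5213 167.1531]
122 246 245 246 245 248 141 143 136 207 235 233 234 239 136 145 144 213 244 245 244 244
125 245 245 244 244 247 134 144 137 204 234 233 237 238 126 141 141 217 241 241 240 240
128 243 243 243 243 244 186 137 149 224 227 237 235 230 216 141 135 244 241 242 241 241
131 240 241 239 240 239 190 142 143 241 226 197 213 239 216 142 134 240 239 239 239 238
134 242 243 242 243 242 193 129 130 148 148 151 148 148 141 129 133 241 240 240 239 240
137 240 240 241 239 241 191 141 142 140 142 141 143 141 142 139 135 241 240 240 240 240
140 239 239 239 238 239 192 141 140 138 140 137 141 138 139 140 135 240 239 238 237 239
143 246 245 245 245 245 233  88  98 142 141 139 137 139 144  88 127 244 243 243 242 244
146 242 243 243 242 242 242 244 194 142 140 138 135 139 137 246 243 241 242 241 241 241
149 245 242 242 242 241 242 241 192 141 139 137 137 140 138 243 239 239 238 238 239 239
152 153 246 242 241 241 241 242 192 142 141 137 136 139 138 244 241 240 242 241 242 206
155 142 139 149 142 140 157 157 182 141 141 138 136 139 139 239 192 165 166 160 141 140
158 141 140 146 141 143 135 135 115 142 142 139 138 139 141 144 136 142 141 140 141 142
161 139 138 142 142 141 143 137 135 135 133 134 131 132 132 133 134 141 142 141 143 141
164 137 142 148 143 144 138 144 143 142 145 142 145 144 145 145 137 145 146 145 144 126
167 138 142 139 139 141 143 139 144 140 142 141 142 141 141 141 137 147 145 143 144 141
170 140 140 142 141 143 143 131 132 136 134 138 136 134 136 136 139 146 144 143 145 143
173 142 143 142 139 143 146  93 104 101 107 106 105 107 109 109 134 146 147 143 146 140
176 141 143 143 140 142 139 144 146 143 143 146 148 147 140 143 144 145 144 142 144 142
179 140 142 140 140 143 144 145 144 144 143 145 148 147 141 142 146 148 146 143 145 143
```

The bar centre at row 166 gives about 1.12 rad. The washer's back edge at −26.5 mm puts the slot about 1.5 mm past the axis, so it is home. The arm is clear, so I hand in.

```bash
python3 -c "
from cell import manip
print(manip.hand_in())"
```

```text
the job is handed in; nothing more can be done
None
```

The collar is seated and the C-washer is home round the spindle. The lever is at about 1.1 rad, and a fingertip probe shows it has pressed the collar and seat down about 1.6 mm. The job is handed in, but I got no verdict back.

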